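# Turn the row of walnut offcuts round onto the dowel rack

## Robot

A 6-joint arm with a two-finger parallel gripper is mounted at the origin on the work surface. World frame = base frame: x ahead of the robot, y to its left, z up, the work surface at z = 0. Lengths are in m, angles in degrees, forces in N, time in s.
With the tool pointing down it reaches from about 0.3 to 0.75 m from the base axis. Payload 8.5 kg.
Tool frame: the origin (TCP) lies midway between the tips of the shut fingers; the grasp point (between the pads) lies 19 mm behind it; z points along the fingers, y is the direction in which the jaws open and shut (so a half turn about z gives the same grasp; the last joint's range is limited). The gripper opens to 85 mm and grips with 20 to 120 N. Pads are 22 mm wide; open, the fingers measure 114 mm over their backs; the gripper's body (76 mm by 85 mm) begins 54 mm behind the grasp point. The pads swing forward as they close: fully open they stand 13 mm farther back than shut.
Start: joints at [-86.305, 21.807, 74.336, -0, 83.858, -12.336], TCP at [0.152, -0.529, 0.231] pointing down, gripper open.
Joint ranges: [-178.18, 178.18], [-50.72, 133.34], [12.68, 142.11], [-81.47, 261.47], [9.98, 163.14], [-165.26, 165.26]. Speed limits (degrees/s): [136.94, 136.94, 180, 180, 180, 180].

## Interface

Orientations are given as a 3x3 rotation matrix whose columns are the frame's x, y, z axes.
In Python, from rig import env, viewer, ticket gives the robot as it stands. The module is installed in compiled form; this text tells all that it offers.
- The arm moves only by the shell command python3 -m pendant 'ROWS' [FORCE]. ROWS is JSON, a list of rows, each a list of 3 entries, a list of its own where there are three numbers: the shift along the world's x, y, z in mm, then the turn about the world's z in rad, then the opening, from -1 (shut) to 1 (fully open). A call has 1 to 12 rows; each row shifts and turns the pose as measured when the row begins; what a row does not reach is not made up. A row lasts 1/8 s, in which the tool goes at most 62.5 mm and 10.7 degrees, less where a joint would pass 70% of its speed; a pose out of reach is approached as far as the arm can. A call with a gripper value outside its range is refused whole. The fingers move at their own pace and stop on an object; FORCE is the grip in N (left out, the last holds). Time passes only in rows, so rows that do not move let the fingers close. It gives the time, the measured TCP pose, the force and the opening at its end, in the units of the state.
- env.observe(): the state, without advancing time (a new reading comes with each control period).
- viewer.get_image(name): name is "scene" or "top" or "wrist"; returns (picture, depth): 480x640x3 uint8, red, green, blue; 480x640 float32, m along the optical axis (not along the pixel's ray), 0 where there is no reading.
- viewer.camera_params(name): a dict with "fx", "fy", "cx", "cy" (pixels), "D" ([k1, k2, p1, p2, k3] as OpenCV has them; the pictures are not rectified), "rvec" (rotation vector, rad) and "tvec" (3), from world to camera coordinates, as OpenCV has them; the wrist camera has in their place "T_tool_cam" (4x4, takes a point from camera to tool coordinates, whose origin is the TCP and whose axes are the flange's). Camera axes: x right, y down, z forward; pixel columns grow to the right and rows downward; lengths in m; the calibration is good to about 2 mm. A picture is of the moment at which its call begins: read the wrist's pose just before it. camera_params takes no time and is no camera call.
- ticket.close_job(): hands the job in, once; it reports no verdict.
The state is a dict: "time_s": time; "q": joint angles; "qvel": joint speeds; "joint_efforts": joint torques, N m; "position": TCP position; "tool_rot": TCP orientation; "ft_force": force on the tool from outside, world axes, zero at the start; "wrist_torque": the same for the moment, N m; "grip_width": finger opening in m.
Only numpy, scipy, OpenCV 4.12 (cv2) and the standard library are available. Lean on these libraries where they do the work, as an engineer would, in place of code of your own. Each camera call takes 0.05 s, during which the arm holds its last target. There are 200 camera calls.

## Task

Move the four walnut moulding offcuts from the saddles of the stain board to the empty dowel rack, one to each bay, in reverse order: the one that started leftmost on the board goes into the rightmost bay, and so on to the last. Lay each the same way up as before, centred and square across both rails between the dowels; set them down, do not drop them.

Things in the scene. Friction and masses are not known exactly. Their poses are not given: they have to be found in the camera images.
- offcut_a: loose dark walnut moulding offcut, mm: 110 long, 34 wide, 28 high: shortest and widest, one 20 mm half-round bead along the middle of an 18 mm high base. Origin: centre of underside; x along it, z up. Starts centred on saddle_a within 4 mm. Pinch across its width at mid-length, 14 mm above the underside (sides upright to 18 mm); the fingers have free space below it between the cross-bars.
- offcut_b: loose dark walnut moulding offcut, mm: 130 long, 22 wide, 28 high: narrowest, plain rectangular section. Origin: centre of underside; x along it, z up. Starts centred on saddle_b within 4 mm. Pinch across its width at mid-length, 14 mm above the underside (sides upright to 18 mm); the fingers have free space below it between the cross-bars.
- offcut_c: loose dark walnut moulding offcut, mm: 150 long, 30 wide, 28 high: stepped, an 18 mm high base with a 12 mm wide lip along its +y edge. Origin: centre of underside; x along it, z up. Starts centred on saddle_c within 4 mm. Pinch across its width at mid-length, 14 mm above the underside (sides upright to 18 mm); the fingers have free space below it between the cross-bars.
- offcut_d: loose dark walnut moulding offcut, mm: 170 long, 27 wide, 26 high: longest, two beads side by side along a 20 mm high base. Origin: centre of underside; x along it, z up. Starts centred on saddle_d within 4 mm. Pinch across its width at mid-length, 14 mm above the underside (sides upright to 18 mm); the fingers have free space below it between the cross-bars.
- saddle_a: one of four alike aluminium saddles fixed in a row on the stain board, told by the offcut_a that starts on it; it stays, so it keeps marking that offcut's starting place. 90 x 44 x 18 mm: two cross-bars 12 mm thick, at x = -35 and +35 mm. Origin: centre of its underside, 12 mm above the bench (top at 30 mm); axes as the board's.
- saddle_b: one of four alike aluminium saddles fixed in a row on the stain board, told by the offcut_b that starts on it; it stays, so it keeps marking that offcut's starting place. 90 x 44 x 18 mm: two cross-bars 12 mm thick, at x = -35 and +35 mm. Origin: centre of its underside, 12 mm above the bench (top at 30 mm); axes as the board's.
- saddle_c: one of four alike aluminium saddles fixed in a row on the stain board, told by the offcut_c that starts on it; it stays, so it keeps marking that offcut's starting place. 90 x 44 x 18 mm: two cross-bars 12 mm thick, at x = -35 and +35 mm. Origin: centre of its underside, 12 mm above the bench (top at 30 mm); axes as the board's.
- saddle_d: one of four alike aluminium saddles fixed in a row on the stain board, told by the offcut_d that starts on it; it stays, so it keeps marking that offcut's starting place. 90 x 44 x 18 mm: two cross-bars 12 mm thick, at x = -35 and +35 mm. Origin: centre of its underside, 12 mm above the bench (top at 30 mm); axes as the board's.
- stain_board: starting rack: fixed grey-topped board 100 x 276 x 12 mm, left or right of the dowel rack, with four saddles in a row along y, centred at y = -108, -36, 36, 108 mm. Origin: centre of its underside on the bench; x away from the robot, y to the robot's left (within 0.2 rad), z up.
- dowel_rack: empty rack, fixed: white base 100 x 310 x 10 mm, two rails along y (14 mm thick, x = -35, 35 mm, tops 30 mm above the bench), each with 8 mm steel dowels to 54 mm height at y = -144, -72, 0, 72, 144 mm, so four bays at y = -108, -36, 36, 108 mm, 64 mm clear; open between rails. Offcuts lie along x on both rails. Origin, axes as the board's: underside centre, y to the left.

How it is judged (in metres and radians):
At the end, for the whole second after the job is handed in: Each offcut rests, let go, in the rack bay mirroring its starting place on the board: centre within 21 mm of mid-bay along the row and 16 mm of the rack's centre line, underside within 4 mm of rail-top height, same way up and level within 0.12 rad, square to the rails within 0.26 rad (((y of saddle_a in the frame of stain_board between -0.128 and -0.088 m and y of offcut_a in the frame of dowel_rack between 0.087 and 0.129 m) or (y of saddle_a in the frame of stain_board between -0.056 and -0.016 m and y of offcut_a in the frame of dowel_rack between 0.015 and 0.057 m) or (y of saddle_a in the frame of stain_board between 0.016 and 0.056 m and y of offcut_a in the frame of dowel_rack between -0.057 and -0.015 m) or (y of saddle_a in the frame of stain_board between 0.088 and 0.128 m and y of offcut_a in the frame of dowel_rack between -0.129 and -0.087 m)) and x of offcut_a in the frame of dowel_rack between -0.016 and 0.016 m and z of offcut_a in the frame of dowel_rack between 0.026 and 0.034 m and angle between each of offcut_a, offcut_b, offcut_c, offcut_d's own z axis and vertical below 0.12 rad and angle between the x axis of each of offcut_a, offcut_b, offcut_c, offcut_d and the x axis of dowel_rack, either way round below 0.26 rad and linear speed of each of offcut_a, offcut_b, offcut_c, offcut_d below 0.02 m/s and angular speed of each of offcut_a, offcut_b, offcut_c, offcut_d below 0.2 rad/s and ((y of saddle_b in the frame of stain_board between -0.128 and -0.088 m and y of offcut_b in the frame of dowel_rack between 0.087 and 0.129 m) or (y of saddle_b in the frame of stain_board between -0.056 and -0.016 m and y of offcut_b in the frame of dowel_rack between 0.015 and 0.057 m) or (y of saddle_b in the frame of stain_board between 0.016 and 0.056 m and y of offcut_b in the frame of dowel_rack between -0.057 and -0.015 m) or (y of saddle_b in the frame of stain_board between 0.088 and 0.128 m and y of offcut_b in the frame of dowel_rack between -0.129 and -0.087 m)) and x of offcut_b in the frame of dowel_rack between -0.016 and 0.016 m and z of offcut_b in the frame of dowel_rack between 0.026 and 0.034 m and ((y of saddle_c in the frame of stain_board between -0.128 and -0.088 m and y of offcut_c in the frame of dowel_rack between 0.087 and 0.129 m) or (y of saddle_c in the frame of stain_board between -0.056 and -0.016 m and y of offcut_c in the frame of dowel_rack between 0.015 and 0.057 m) or (y of saddle_c in the frame of stain_board between 0.016 and 0.056 m and y of offcut_c in the frame of dowel_rack between -0.057 and -0.015 m) or (y of saddle_c in the frame of stain_board between 0.088 and 0.128 m and y of offcut_c in the frame of dowel_rack between -0.129 and -0.087 m)) and x of offcut_c in the frame of dowel_rack between -0.016 and 0.016 m and z of offcut_c in the frame of dowel_rack between 0.026 and 0.034 m and ((y of saddle_d in the frame of stain_board between -0.128 and -0.088 m and y of offcut_d in the frame of dowel_rack between 0.087 and 0.129 m) or (y of saddle_d in the frame of stain_board between -0.056 and -0.016 m and y of offcut_d in the frame of dowel_rack between 0.015 and 0.057 m) or (y of saddle_d in the frame of stain_board between 0.016 and 0.056 m and y of offcut_d in the frame of dowel_rack between -0.057 and -0.015 m) or (y of saddle_d in the frame of stain_board between 0.088 and 0.128 m and y of offcut_d in the frame of dowel_rack between -0.129 and -0.087 m)) and x of offcut_d in the frame of dowel_rack between -0.016 and 0.016 m and z of offcut_d in the frame of dowel_rack between 0.026 and 0.034 m); the robot touches nothing.
It fails at once if an offcut is dropped or thrown: it moves faster than 0.8 m/s (a free fall of over 3 cm) while no finger touches it ((contact force between the fingers and offcut_a below 0.01 N and linear speed of offcut_a above 0.8 m/s) or (contact force between the fingers and offcut_b below 0.01 N and linear speed of offcut_b above 0.8 m/s) or (contact force between the fingers and offcut_c below 0.01 N and linear speed of offcut_c above 0.8 m/s) or (contact force between the fingers and offcut_d below 0.01 N and linear speed of offcut_d above 0.8 m/s)).
It also fails if it takes over 99 s, if anything falls off the work surface, if the arm or the gripper's body presses on something with over 40 N, if the wrist force passes 120 N, or if a joint passes its speed limit or range.

## Working session

There is one attempt and no reset: what is moved stays moved. The work goes in short steps, Python scripts to look and compute and a shell command to move; the robot and the scene stay as the last step left them, time stands still between calls to the robot, and variables do not carry over. Pictures are saved under pics/ and viewed, about 12 in all and at most 16, crops included, and the job is handed in when it is done.

```bash
mkdir -p pics
cat > h.py <<'E'
import numpy as np,cv2
from rig import env,viewer,ticket
def world(name,img_depth):
    p=viewer.camera_params(name);K=np.array([[p['fx'],0,p['cx']],[0,p['fy'],p['cy']],[0,0,1]])
    D=np.array(p['D'],float);h,w=img_depth.shape
    uv=np.stack(np.meshgrid(np.arange(w),np.arange(h)),-1).reshape(-1,1,2).astype(np.float32)
    n=cv2.undistortPoints(uv,K,D).reshape(h,w,2)
    P=np.dstack([n*img_depth[...,None],img_depth])
    if 'rvec' in p:
        R=cv2.Rodrigues(np.array(p['rvec'],float))[0];t=np.array(p['tvec'],float).ravel()
        return (P-t)@R
    T=np.array(p['T_tool_cam']);s=env.observe()
    P=P@T[:3,:3].T+T[:3,3]
    return P@np.array(s['tool_rot']).T+np.array(s['position'])
def snap(name,f=None):
    s=env.observe()
    im,d=viewer.get_image(name)
    if f: cv2.imwrite('pics/'+f,im[...,::-1])
    return im,d,world(name,d)
E
python3 - <<'E'
from h import *
for n in('top','scene'):
    im,d,W=snap(n,n+'0.png'); np.savez(n+'0.npz',im=im,d=d,W=W)
    print(n,(d==0).mean(),viewer.camera_params(n))
s=env.observe();print(s['time_s'],s['position'],s['tool_rot'],s['grip_width'])
E
```

```text
top 0.004241536458333334 {'fx': 526.0394353218833, 'fy': 526.0394353218833, 'cx': 314.9056085706569, 'cy': 235.88031722893612, 'D': array([-0.12665327,  0.        ,  0.        ,  0.        ,  0.        ]), 'rvec': array([ 2.1234297 , -2.18447545,  0.208649  ]), 'tvec': array([-0.0082589 ,  0.51887508,  0.97385808])}
scene 0.004153645833333333 {'fx': 474.2160646512645, 'fy': 474.2160646512645, 'cx': 313.0141820059991, 'cy': 233.46426044357062, 'D': array([0.01008362, 0.        , 0.        , 0.        , 0.        ]), 'rvec': array([ 2.27853553,  0.67422287, -0.29131709]), 'tvec': array([-0.4454966 , -0.17431942,  1.15917892])}
0.1 [ 0.15187845 -0.52834659  0.23077518] [[ 9.61112473e-01  2.76157219e-01 -6.38028853e-05]
 [ 2.76157070e-01 -9.61111657e-01  1.28689935e-03]
 [ 2.94064849e-04 -1.25447463e-03 -9.99999170e-01]] 0.08542616670833338
```

View pics/top0.png

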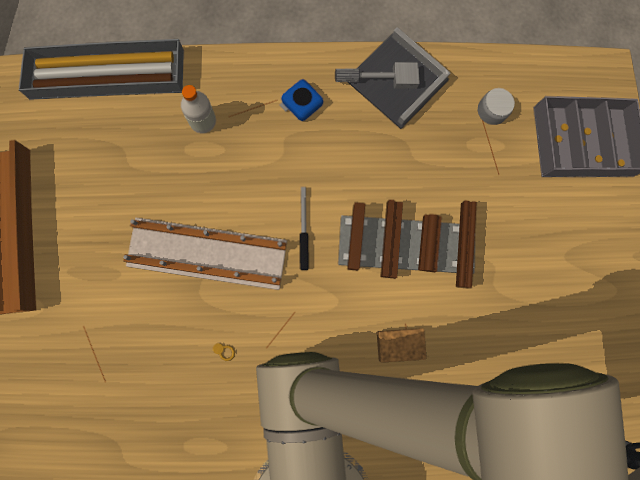

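The top view shows the rack at about (207,253). The board has four offcuts at about (357,236), (392,240), (430,243) and (467,245). I'll segment them by height next.

Run:
```python
from h import *
z=np.load('top0.npz');W=z['W'];H=W[...,2]
def rects(m,amin):
    n,l,st,c=cv2.connectedComponentsWithStats(m.astype(np.uint8))
    for i in range(1,n):
        if st[i,4]<amin: continue
        p=W[l==i];r=cv2.minAreaRect((p[:,:2]*1000).astype(np.float32))
        print(c[i].round(),st[i,4],'ctr',np.round(r[0],1),'size',np.round(r[1],1),'ang',round(r[2],1),'z',np.percentile(p[:,2],[5,50,95]).round(4),'mean',p[:,:2].mean(0).round(4))
box=np.zeros(H.shape,bool);box[185:300,335:490]=1
print('bench z',np.median(H[300:320,300:340]))
print('offcuts');rects(box&(H>.040),50)
print('board');rects(box&(H>.006),200)
box[:]=0;box[205:300,110:297]=1
print('rack');rects(box&(H>.006),200)
print('rails');rects(box&(H>.022)&(H<.036),60)
print('dowels');rects(box&(H>.04),1)
# wood/rail
```

```text
bench z -0.0006396617368328108
offcuts
[391. 239.] 1236 ctr [ 445.2 -119.8] size [101.  302.8] ang 51.5 z [0.0448 0.0498 0.0599] mean [ 0.5068 -0.1691]
[466. 244.] 1256 ctr [ 414.7 -199.2] size [142.4 417.6] ang 33.6 z [0.045  0.0535 0.0579] mean [ 0.4919 -0.3138]
[356. 236.] 824 ctr [458.2 -72. ] size [ 61.9 256.3] ang 62.9 z [0.0524 0.0574 0.0607] mean [ 0.5137 -0.0999]
[430. 243.] 1004 ctr [ 423.9 -150.1] size [ 97.5 339.8] ang 37.8 z [0.0445 0.0524 0.0594] mean [ 0.496  -0.2426]
board
[409. 242.] 8127 ctr [ 487.  -161.3] size [202.1 385.2] ang 8.6 z [0.0096 0.0456 0.059 ] mean [ 0.5017 -0.2061]
rack
[206. 253.] 7571 ctr [486.8 167.7] size [373.7 144.5] ang 71.2 z [0.007  0.0106 0.0322] mean [0.4938 0.1914]
rails
[209. 234.] 1041 ctr [530.7 188.4] size [310.4  16.2] ang 80.2 z [0.0259 0.0292 0.0325] mean [0.5289 0.1828]
[202. 269.] 1078 ctr [461.3 199.8] size [308.1  14.6] ang 80.1 z [0.026  0.0292 0.0324] mean [0.4604 0.1966]
dowels
[162. 205.] 1 ctr [358.3  14.1] size [0. 0.] ang 0.0 z [1.0436 1.0436 1.0436] mean [0.3583 0.0141]
[267. 205.] 1 ctr [358.3  14.1] size [0. 0.] ang 0
[... 7806 characters left out ...]
0.0141]
[268. 288.] 1 ctr [358.3  14.1] size [0. 0.] ang 0.0 z [1.0436 1.0436 1.0436] mean [0.3583 0.0141]
[275. 288.] 1 ctr [358.3  14.1] size [0. 0.] ang 0.0 z [1.0436 1.0436 1.0436] mean [0.3583 0.0141]
[230. 291.] 1 ctr [358.3  14.1] size [0. 0.] ang 0.0 z [1.0436 1.0436 1.0436] mean [0.3583 0.0141]
[250. 291.] 1 ctr [358.3  14.1] size [0. 0.] ang 0.0 z [1.0436 1.0436 1.0436] mean [0.3583 0.0141]
[282. 295.] 1 ctr [358.3  14.1] size [0. 0.] ang 0.0 z [1.0436 1.0436 1.0436] mean [0.3583 0.0141]
[284. 297.] 1 ctr [358.3  14.1] size [0. 0.] ang 0.0 z [1.0436 1.0436 1.0436] mean [0.3583 0.0141]
[179. 298.] 1 ctr [358.3  14.1] size [0. 0.] ang 0.0 z [1.0436 1.0436 1.0436] mean [0.3583 0.0141]
```

Run:
```python
import cv2
a=cv2.imread('pics/top0.png')
c=cv2.resize(a[180:300,110:490],None,fx=2.1,fy=2.1,interpolation=cv2.INTER_CUBIC)
s=cv2.imread('pics/scene0.png');s=cv2.resize(s,(420,315))
cv2.imwrite('pics/c1.png',cv2.vconcat([c,cv2.copyMakeBorder(s,0,0,0,c.shape[1]-420,0)]))
```

```text
(no output)
```

View pics/c1.png

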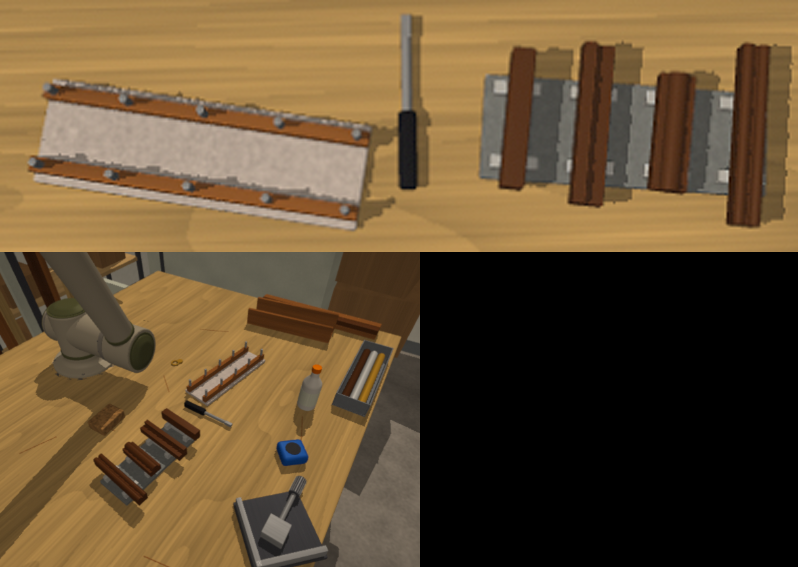

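Run:
```python
from h import *
z=np.load('top0.npz');W=z['W'];H=W[...,2]; ok=(z['d']>0)
box=np.zeros(H.shape,bool);box[185:300,335:490]=1
n,l,st,c=cv2.connectedComponentsWithStats((box&ok&(H>.040)&(H<.07)).astype(np.uint8))
for i in range(1,n):
    if st[i,4]<100: continue
    p=W[l==i];p=p[(p[:,1]<0)&(p[:,0]>.35)]
    r=cv2.minAreaRect((p[:,:2]*1000).astype(np.float32)); 
    v=np.linalg.svd(p[:,:2]-p[:,:2].mean(0),full_matrices=False)[2][0]; v=v*np.sign(v[0])
    print('ctr',np.round(r[0],1),'size',np.round(r[1],1),'ang',round(r[2],1),'yaw',np.arctan2(v[1],v[0]).round(3))
m=box&ok&(H>.006)&(H<.015);p=W[m];r=cv2.minAreaRect((p[:,:2]*1000).astype(np.float32));print('board',r)
D=np.array([[.5423,.2572],[.5298,.1868],[.5176,.1151],[.5049,.0466],[.4857,.3398],[.4731,.2692],[.4608,.1988],[.4486,.1277],[.4359,.0586]])
M=np.array([[35,72],[35,0],[35,-72],[35,-144],[-35,144],[-35,72],[-35,0],[-35,-72],[-35,-144]])/1000.
T,_=cv2.estimateAffinePartial2D(M,D);print(T,'scale',np.hypot(*T[:,0]),'yaw',np.arctan2(T[1,0],T[0,0]))
for y in(-.108,-.036,.036,.108):print(y,(T@[0,y,1]).round(4))
print(viewer.camera_params('wrist'))
```

```text
ctr [ 508.9 -171.4] size [ 30.9 150. ] ang 82.4 yaw -0.134
ctr [ 494.6 -318.6] size [ 27.1 170.4] ang 82.3 yaw -0.137
ctr [ 516.2 -101.3] size [ 22.6 130.4] ang 82.4 yaw -0.134
ctr [ 499. -247.] size [ 35.5 110.2] ang 81.3 yaw -0.142
board ((494.775390625, -219.08731079101562), (143.68714904785156, 303.00653076171875), 0.9269102215766907)
[[ 0.97861952  0.17218345  0.49530512]
 [-0.17218345  0.97861952  0.19274386]] scale 0.9936515015620963 yaw -0.1741626758670558
-0.108 [0.4767 0.0871]
-0.036 [0.4891 0.1575]
0.036 [0.5015 0.228 ]
0.108 [0.5139 0.2984]
{'fx': 430.4053725084201, 'fy': 430.4053725084201, 'cx': 324.1136323546717, 'cy': 238.969712658712, 'D': array([-0.09726569,  0.        ,  0.        ,  0.        ,  0.        ]), 'T_tool_cam': array([[-8.32937916e-04, -9.48461341e-01, -3.16891766e-01,
         8.10196158e-02],
       [ 9.99999649e-01, -7.59990654e-04, -3.53798618e-04,
         6.39199472e-04],
       [ 9.47295315e-05, -3.16891949e-01,  9.48461640e-01,
        -1.42442253e-01],
       [ 0.00000000e+00,  0.00000000e+00,  0.00000000e+00,
         1.00000000e+00]])}
```

Sizes match: left to right the offcuts are b, c, a, d. So d goes to bay +108, a to +36, c to -36 and b to -108. I'll start with d.

```bash
python3 -m pendant '[[[43,26,-10],-0.052,0.4],[[43,26,-10],-0.052,0.4],[[43,26,-10],-0.052,0.4],[[43,26,-10],-0.052,0.4],[[43,26,-10],-0.052,0.4],[[43,26,-10],-0.052,0.4],[[43,26,-10],-0.052,0.4],[[43,26,-10],-0.052,0.4],[[0,0,0],0,0.4],[[0,0,0],0,0.4]]' 50
```

```text
time_s: 1.35
position: [0.5042, -0.3117, 0.1446]
tool_rot: [[0.988, -0.152, -0.003], [-0.152, -0.988, 0.006], [-0.004, -0.005, -1.0]]
ft_force: [-0.7, 0.7, 0.3]
grip_width: 0.06
```

```bash
python3 -m pendant '[[[-10,-7,0],0.016,0.4],[[0,0,0],0,0.4],[[0,0,0],0,0.4]]'
python3 - <<'E'
from h import *
im,d,W=snap('wrist','w1.png');H=W[...,2];print(env.observe()['position'])
n,l,st,c=cv2.connectedComponentsWithStats(((d>0)&(H>.038)&(H<.07)).astype(np.uint8))
for i in range(1,n):
    if st[i,4]<400: continue
    p=W[l==i];r=cv2.minAreaRect((p[:,:2]*1000).astype(np.float32));print(c[i].round(),st[i,4],np.round(r[0],1),np.round(r[1],1),r[2])
E
```

```text
time_s: 1.72
position: [0.4915, -0.3212, 0.1452]
tool_rot: [[0.99, -0.138, -0.003], [-0.138, -0.99, 0.005], [-0.004, -0.005, -1.0]]
ft_force: [0.0, -1.1, 0.2]
grip_width: 0.0601
[ 0.4915726  -0.32117611  0.1451899 ]
[320. 220.] 12960 [ 493.8 -319.5] [ 27.2 170.1] 82.33839416503906
[ 76. 235.] 14757 [ 508. -172.] [ 32.  150.6] 82.62353515625
[199. 234.] 9967 [ 498.7 -246.7] [ 34.8 110. ] 81.37467956542969
[  9. 302.] 1745 [ 487.7 -109.4] [ 8.6 79.6] 76.93824005126953
```

View pics/w1.png

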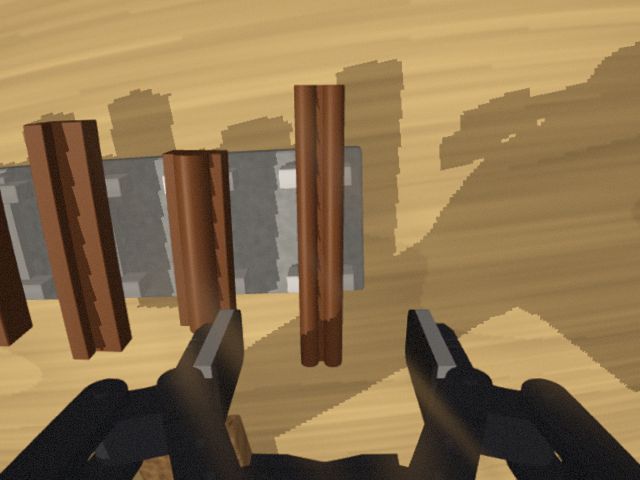

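The wrist view shows d at about (320,220) between the fingers, and agrees with the top view to about 1 mm. Descending.

```bash
python3 -m pendant '[[[2.5,2,-28],0,0.4],[[0,0,-28],0,0.4],[[0,0,-28],0,0.4],[[0,0,-18],0,0.4],[[0,0,0],0,0.4],[[0,0,0],0,0.4]]'
```

```text
time_s: 2.52
position: [0.4943, -0.3205, 0.0424]
tool_rot: [[0.99, -0.139, -0.0], [-0.139, -0.99, 0.002], [-0.0, -0.002, -1.0]]
ft_force: [0.6, -0.1, -0.0]
grip_width: 0.0599
```

```bash
python3 -m pendant '[[[0,1,-19],0,0.4],[[0,0,0],0,0.4],[[0,0,0],0,-1],[[0,0,0],0,-1],[[0,0,0],0,-1],[[0,0,0],0,-1],[[0,0,0],0,-1],[[0,0,0],0,-1]]' 50
```

```text
time_s: 3.52
position: [0.4959, -0.3211, 0.028]
tool_rot: [[0.99, -0.139, 0.005], [-0.139, -0.99, -0.003], [0.006, 0.002, -1.0]]
ft_force: [0.1, 0.6, -0.7]
grip_width: 0.0258
```

```bash
python3 -m pendant '[[[0,0,15],0,-1],[[0,0,25],0,-1],[[0,0,30],0,-1],[[0,0,25],0,-1],[[0,0,0],0,-1]]'; python3 -m pendant '[[[0,20,0],0,-1],[[2,40,0],-0.004,-1],[[2,48,0],-0.004,-1],[[2,48,0],-0.004,-1],[[2,48,0],-0.004,-1],[[2,48,0],-0.004,-1],[[2,48,0],-0.004,-1],[[2,48,0],-0.004,-1],[[2,48,0],-0.004,-1],[[2,48,0],-0.004,-1],[[2,48,0],-0.004,-1],[[0,0,0],0,-1]]'
```

```text
time_s: 4.15
position: [0.496, -0.3211, 0.1296]
tool_rot: [[0.99, -0.139, 0.007], [-0.139, -0.99, -0.005], [0.008, 0.004, -1.0]]
ft_force: [0.4, 0.8, -1.5]
grip_width: 0.0262
time_s: 5.65
position: [0.5027, 0.1975, 0.1187]
tool_rot: [[0.984, -0.177, -0.013], [-0.177, -0.984, 0.002], [-0.013, -0.0, -1.0]]
ft_force: [0.9, -0.1, -1.7]
grip_width: 0.0258
```

```bash
python3 -m pendant '[[[4,35,0],0,-1],[[4,35,0],0,-1],[[4,25,0],0,-1],[[0,0,0],0,-1],[[0,0,0],0,-1]]'
python3 - <<'E'
from h import *
im,d,W=snap('wrist','w2.png');H=W[...,2];s=env.observe();print(s['position'],s['tool_rot'])
n,l,st,c=cv2.connectedComponentsWithStats(((d>0)&(H>.09)&(H<.165)&(d>.08)).astype(np.uint8))
for i in range(1,n):
    if st[i,4]<400: continue
    p=W[l==i];r=cv2.minAreaRect((p[:,:2]*1000).astype(np.float32));print(c[i].round(),st[i,4],np.round(r[0],1),np.round(r[1],1),r[2],np.percentile(p[:,2],[5,50,95]))
E
```

```text
time_s: 6.28
position: [0.5104, 0.2928, 0.1147]
tool_rot: [[0.984, -0.178, -0.022], [-0.178, -0.984, -0.001], [-0.021, 0.005, -1.0]]
ft_force: [-0.1, -0.3, -2.0]
grip_width: 0.0258
[0.5104694  0.2926812  0.11475825] [[ 0.98372494 -0.17832817 -0.02200709]
 [-0.17839672 -0.98395794 -0.00117592]
 [-0.02144435  0.00508278 -0.99975712]]
[324. 285.] 41215 [531.5 292.1] [122.1  82.4] 13.798935890197754 [0.13514419 0.14112748 0.16080841]
```

View pics/w2.png

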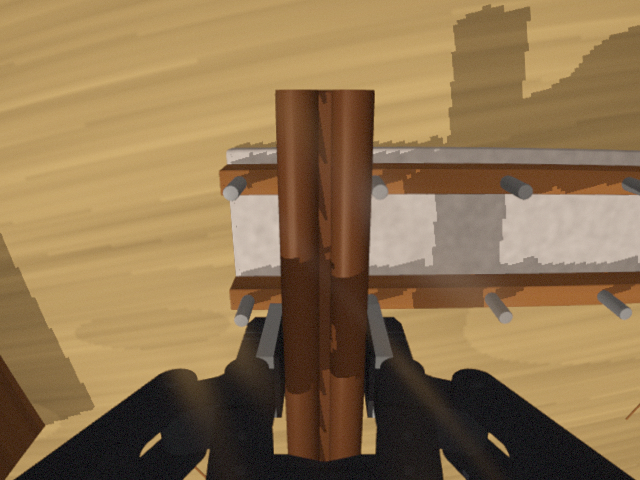

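Held d is square over the left bay, between dowel pairs at (233,188)/(378,188) and the ones below. Lowering.

```bash
python3 -m pendant '[[[5,6,-15],0.004,-1],[[0,0,-20],0,-1],[[0,0,-20],0,-1],[[0,0,-12],0,-1],[[0,0,0],0,-1],[[0,0,0],0,-1]]'
```

```text
time_s: 7.08
position: [0.5164, 0.2965, 0.043]
tool_rot: [[0.984, -0.178, -0.023], [-0.178, -0.984, -0.002], [-0.023, 0.006, -1.0]]
ft_force: [0.1, -0.9, -1.5]
grip_width: 0.0259
```

```bash
python3 -m pendant '[[[0,2,-7],0,-1],[[0,0,-3],0,-1],[[0,0,-3],0,-1],[[0,0,0],0,-1],[[0,0,0],0,-1]]'
```

```text
time_s: 7.7
position: [0.517, 0.299, 0.0304]
tool_rot: [[0.984, -0.177, -0.021], [-0.178, -0.984, -0.001], [-0.02, 0.005, -1.0]]
ft_force: [-1.1, 0.5, -0.8]
grip_width: 0.0256
```

```bash
python3 -m pendant '[[[0,0,-2],0,-1],[[0,0,-1],0,-1],[[0,0,0],0,-1]]';python3 -m pendant '[[[0,0,-1],0,-1],[[0,0,0],0,-1],[[0,0,0],0,-1]]'
```

```text
time_s: 8.07
position: [0.5171, 0.299, 0.0283]
tool_rot: [[0.984, -0.177, -0.02], [-0.177, -0.984, -0.001], [-0.019, 0.004, -1.0]]
ft_force: [-1.5, -0.4, -0.4]
grip_width: 0.026
time_s: 8.45
position: [0.5171, 0.299, 0.0282]
tool_rot: [[0.984, -0.177, -0.019], [-0.177, -0.984, -0.001], [-0.019, 0.004, -1.0]]
ft_force: [-0.6, 0.0, 1.0]
grip_width: 0.0262
```

In contact. Release and rise, then head back for a.

```bash
python3 -m pendant '[[[0,0,0],0,0.0],[[0,0,0],0,0.4],[[0,0,0],0,0.4],[[0,0,0],0,0.4],[[0,0,20],0,0.4],[[0,0,30],0,0.4],[[0,0,40],0,0.4],[[0,0,10],0,0.4],[[0,0,0],0,0.4]]'; python3 -m pendant '[[[-1,-30,0],0,0.4],[[-2,-50,0],0.004,0.4],[[-2,-50,0],0.004,0.4],[[-2,-50,0],0.004,0.4],[[-2,-50,0],0.004,0.4],[[-2,-50,0],0.004,0.4],[[-2,-50,0],0.004,0.4],[[-2,-50,0],0.004,0.4],[[-2,-50,0],0.004,0.4],[[-1,-40,0],0.004,0.4],[[0,-25,0],0,0.4],[[0,0,0],0,0.4]]'
```

```text
time_s: 9.57
position: [0.5164, 0.2987, 0.129]
tool_rot: [[0.984, -0.178, -0.022], [-0.178, -0.984, -0.001], [-0.021, 0.005, -1.0]]
ft_force: [-0.1, -0.5, 0.1]
grip_width: 0.0597
time_s: 11.08
position: [0.4889, -0.2104, 0.1117]
tool_rot: [[0.989, -0.14, -0.047], [-0.14, -0.99, 0.004], [-0.047, 0.002, -0.999]]
ft_force: [0.4, -0.2, -0.3]
grip_width: 0.0596
```

The tilt drifts slightly on fast sweeps, so I'll go slower. Now to a.

```bash
python3 -m pendant '[[[5,-18,0],0,0.4],[[5,-18,-10],0,0.4],[[0,0,-15],0,0.4],[[0,0,0],0,0.4],[[0,0,0],0,0.4]]'
python3 - <<'E'
from h import *
im,d,W=snap('wrist','w3.png');H=W[...,2];s=env.observe();print(s['position'],s['tool_rot'][0])
n,l,st,c=cv2.connectedComponentsWithStats(((d>0)&(H>.038)&(H<.07)).astype(np.uint8))
for i in range(1,n):
    if st[i,4]<400: continue
    p=W[l==i];r=cv2.minAreaRect((p[:,:2]*1000).astype(np.float32));print(c[i].round(),st[i,4],np.round(r[0],1),np.round(r[1],1),r[2])
E
```

```text
time_s: 11.7
position: [0.4991, -0.2458, 0.0827]
tool_rot: [[0.989, -0.137, -0.051], [-0.137, -0.991, 0.007], [-0.051, -0.0, -0.999]]
ft_force: [0.3, -0.6, -0.1]
grip_width: 0.0596
[ 0.49905212 -0.2457204   0.08272575] [ 0.98921586 -0.13734969 -0.050863  ]
[149. 234.] 20755 [ 519.4 -173.1] [ 31.4 127.3] 82.606689453125
[ 31. 295.] 12419 [ 514.5 -102.6] [ 23.8 130.6] 81.86377716064453
[325. 268.] 17214 [ 497.8 -246.4] [ 34.2 111.4] 81.21018981933594
```

```bash
python3 -m pendant '[[[0,-1,-20],0,0.4],[[0,0,-20],0,0.4],[[0,0,-13],0,0.4],[[0,0,-3],0,0.4],[[0,0,0],0,0.4],[[0,0,0],0,-1],[[0,0,0],0,-1],[[0,0,0],0,-1],[[0,0,0],0,-1],[[0,0,0],0,-1]]' 50
```

```text
time_s: 13.0
position: [0.5007, -0.2466, 0.0291]
tool_rot: [[0.99, -0.136, -0.045], [-0.136, -0.991, 0.003], [-0.045, 0.003, -0.999]]
ft_force: [-1.2, 0.7, -0.4]
grip_width: 0.0332
```

```bash
python3 -m pendant '[[[0,0,15],0,-1],[[0,0,25],0,-1],[[0,0,30],0,-1],[[0,0,25],0,-1],[[0,0,0],0,-1]]'; python3 -m pendant '[[[0,20,0],0,-1],[[0,30,0],-0.003,-1],[[0,30,0],-0.003,-1],[[0,30,0],-0.003,-1],[[0,30,0],-0.003,-1],[[0,30,0],-0.003,-1],[[0,30,0],-0.003,-1],[[0,30,0],-0.003,-1],[[0,30,0],-0.003,-1],[[0,30,0],-0.003,-1],[[0,0,0],0,-1]]'
```

```text
time_s: 13.62
position: [0.5007, -0.2465, 0.1306]
tool_rot: [[0.99, -0.136, -0.043], [-0.136, -0.991, 0.002], [-0.043, 0.004, -0.999]]
ft_force: [-0.3, 0.5, -1.1]
grip_width: 0.033
time_s: 15.0
position: [0.4905, 0.065, 0.1214]
tool_rot: [[0.985, -0.16, -0.063], [-0.159, -0.987, 0.012], [-0.064, -0.001, -0.998]]
ft_force: [0.3, 0.1, -0.2]
grip_width: 0.0325
```

```bash
python3 -m pendant '[[[2,20,1],-0.002,-1],[[2,25,1],-0.002,-1],[[2,25,1],-0.002,-1],[[2,25,1],-0.002,-1],[[2,25,1],-0.002,-1],[[2,25,0],0,-1],[[2,15,0],0,-1],[[0,0,0],0,-1],[[0,0,0],0,-1]]'
```

```text
time_s: 16.12
position: [0.5, 0.2271, 0.1215]
tool_rot: [[0.982, -0.172, -0.074], [-0.172, -0.985, 0.01], [-0.075, 0.003, -0.997]]
ft_force: [-0.2, -0.3, -1.3]
grip_width: 0.033
```

```bash
python3 -m pendant '[[[4,1,-25],-0.002,-1],[[0,0,-30],0,-1],[[0,0,-20],0,-1],[[0,0,-4],0,-1],[[0,0,0],0,-1],[[0,0,0],0,-1]]';python3 -c "from h import *;print(env.observe()['q'])"
```

```text
time_s: 16.88
position: [0.5055, 0.2241, 0.0423]
tool_rot: [[0.981, -0.179, -0.071], [-0.178, -0.984, 0.01], [-0.072, 0.003, -0.997]]
ft_force: [-0.0, 0.2, -1.0]
grip_width: 0.033
[ 11.0017653   35.20682894  85.98903565   1.51139251  62.69742275
 110.55505116]
```

```bash
python3 -m pendant '[[[-1,4,-6],0.004,-1],[[0,0,-4],0,-1],[[0,0,-2],0,-1],[[0,0,0],0,-1],[[0,0,0],0,-1]]'
```

```text
time_s: 17.5
position: [0.5048, 0.2286, 0.0306]
tool_rot: [[0.982, -0.174, -0.069], [-0.174, -0.985, 0.01], [-0.07, 0.002, -0.998]]
ft_force: [-0.3, 0.3, -0.9]
grip_width: 0.0329
```

```bash
python3 -m pendant '[[[0,0,-2],0,-1],[[0,0,-1.5],0,-1],[[0,0,0],0,-1]]';python3 -m pendant '[[[0,0,-1.5],0,-1],[[0,0,0],0,-1],[[0,0,0],0,-1]]'
```

```text
time_s: 17.88
position: [0.505, 0.2286, 0.0294]
tool_rot: [[0.982, -0.174, -0.067], [-0.174, -0.985, 0.01], [-0.068, 0.002, -0.998]]
ft_force: [-0.4, 0.1, -0.4]
grip_width: 0.0327
time_s: 18.25
position: [0.505, 0.2287, 0.0292]
tool_rot: [[0.983, -0.174, -0.066], [-0.173, -0.985, 0.01], [-0.067, 0.001, -0.998]]
ft_force: [-1.1, 0.0, 0.9]
grip_width: 0.0329
```

```bash
python3 -m pendant '[[[0,0,0],0,0.0],[[0,0,0],0,0.4],[[0,0,0],0,0.4],[[0,0,0],0,0.4],[[0,0,20],0,0.4],[[0,0,30],0,0.4],[[0,0,40],0,0.4],[[0,0,15],0,0.4],[[0,0,0],0,0.4]]'; python3 -m pendant '[[[0,-20,0],0.18,0.4],[[0,-24,0],0.18,0.4],[[0,-24,0],0.18,0.4],[[0,-24,0],0.18,0.4],[[0,-24,0],0.18,0.4],[[0,-24,0],0.18,0.4],[[0,-24,0],0.18,0.4],[[0,-24,0],0.18,0.4],[[0,-24,0],0.18,0.4],[[0,-24,0],0.18,0.4],[[0,-24,0],0.18,0.4],[[0,0,0],0,0.4]]'
```

```text
time_s: 19.38
position: [0.5044, 0.2285, 0.1359]
tool_rot: [[0.982, -0.174, -0.068], [-0.174, -0.985, 0.01], [-0.069, 0.002, -0.998]]
ft_force: [0.4, 0.1, -0.2]
grip_width: 0.0596
time_s: 20.88
position: [0.4992, -0.0391, 0.1235]
tool_rot: [[-0.296, 0.955, 0.011], [0.952, 0.296, -0.075], [-0.075, -0.012, -0.997]]
ft_force: [-0.2, 0.3, -0.6]
grip_width: 0.0598
```

```bash
python3 -m pendant '[[[1,-18,1],0.162,0.4],[[1,-18,1],0.162,0.4],[[1,-18,1],0.162,0.4],[[1,-18,1],0.162,0.4],[[1,-18,1],0.162,0.4],[[2,-20,1],0.14,0.4],[[1,-10,0],0.1,0.4],[[0,0,0],0,0.4],[[0,0,0],0,0.4]]'
python3 - <<'E'
from h import *
im,d,W=snap('wrist','w4.png');H=W[...,2];s=env.observe();print(s['position'],s['tool_rot'][0])
n,l,st,c=cv2.connectedComponentsWithStats(((d>0)&(H>.038)&(H<.07)).astype(np.uint8))
for i in range(1,n):
    if st[i,4]<400: continue
    p=W[l==i];r=cv2.minAreaRect((p[:,:2]*1000).astype(np.float32));print(c[i].round(),st[i,4],np.round(r[0],1),np.round(r[1],1),r[2])
im,d,W=snap('top','t1.png')
E
```

```text
time_s: 22.0
position: [0.5062, -0.1542, 0.124]
tool_rot: [[-0.975, 0.214, 0.061], [0.213, 0.977, -0.023], [-0.064, -0.009, -0.998]]
ft_force: [0.1, 0.0, -1.0]
grip_width: 0.0594
[ 0.50616757 -0.15420288  0.12400841] [-0.97512042  0.21323468  0.0605899 ]
[295. 235.] 14543 [ 508.  -171.5] [ 30.5 150.5] 82.53221893310547
[426. 213.] 9719 [ 513.6 -101.8] [ 22.8 128.6] 82.57836151123047
```

View pics/t1.png

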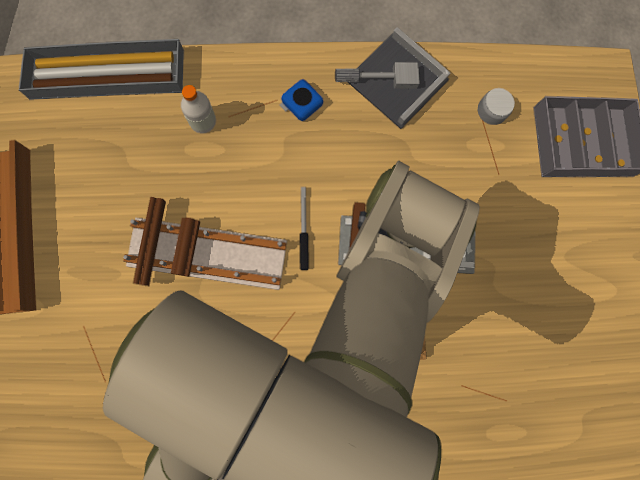

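The top view shows d at about (149,241) and a at (185,246), both seated in the two left bays. The tilt is now of the opposite sign. Continuing with c.

```bash
python3 -m pendant '[[[1,-9,-20],0.04,0.4],[[1,-8,-20],0.04,0.4],[[0,0,0],0,0.4],[[0,0,0],0,0.4]]'
```

```text
time_s: 22.6
position: [0.5088, -0.1696, 0.0844]
tool_rot: [[-0.989, 0.135, 0.064], [0.134, 0.991, -0.018], [-0.066, -0.01, -0.998]]
ft_force: [0.0, -1.6, 0.0]
grip_width: 0.0597
```

```bash
python3 -m pendant '[[[0,-2,-20],0,0.4],[[0,0,-20],0,0.4],[[0,0,-13],0,0.4],[[0,0,-3],0,0.4],[[0,0,0],0,0.4],[[0,0,0],0,-1],[[0,0,0],0,-1],[[0,0,0],0,-1],[[0,0,0],0,-1],[[0,0,0],0,-1]]' 50
```

```text
time_s: 23.85
position: [0.5112, -0.1713, 0.0323]
tool_rot: [[-0.988, 0.137, 0.072], [0.136, 0.99, -0.023], [-0.074, -0.013, -0.997]]
ft_force: [-0.3, -0.0, -0.8]
grip_width: 0.0287
```

```bash
python3 -m pendant '[[[0,0,15],0,-1],[[0,0,25],0,-1],[[0,0,30],0,-1],[[0,0,25],0,-1],[[0,0,0],0,-1]]'; python3 -m pendant '[[[0,20,0],0,-1],[[0,40,1],-0.006,-1],[[0,40,1],-0.006,-1],[[0,40,1],-0.006,-1],[[0,40,1],-0.006,-1],[[0,40,1],-0.006,-1],[[0,40,0],-0.006,-1],[[0,20,0],0,-1],[[0,0,0],0,-1],[[0,0,0],0,-1]]'
```

```text
time_s: 24.48
position: [0.5111, -0.1713, 0.1338]
tool_rot: [[-0.988, 0.137, 0.074], [0.136, 0.99, -0.024], [-0.076, -0.014, -0.997]]
ft_force: [-0.4, -0.7, -1.7]
grip_width: 0.0288
time_s: 25.72
position: [0.5023, 0.1255, 0.1308]
tool_rot: [[-0.984, 0.171, 0.056], [0.17, 0.985, -0.023], [-0.059, -0.013, -0.998]]
ft_force: [0.8, 0.3, -0.7]
grip_width: 0.029
```

```bash
python3 -m pendant '[[[-5,18,0],-0.001,-1],[[-5,13,-10],-0.002,-1],[[0,0,-30],0,-1],[[0,0,-25],0,-1],[[0,0,-10],0,-1],[[0,0,0],0,-1],[[0,0,0],0,-1]]'
```

```text
time_s: 26.6
position: [0.4913, 0.1547, 0.0521]
tool_rot: [[-0.982, 0.179, 0.055], [0.178, 0.984, -0.024], [-0.059, -0.014, -0.998]]
ft_force: [0.3, 1.1, 0.2]
grip_width: 0.0284
```

```bash
python3 -m pendant '[[[0,3,-8],0.003,-1],[[0,0,-6],0,-1],[[0,0,-3],0,-1],[[0,0,0],0,-1],[[0,0,0],0,-1]]'; python3 -m pendant '[[[0,0,-1.5],0,-1],[[0,0,0],0,-1],[[0,0,0],0,-1]]'
```

```text
time_s: 27.22
position: [0.492, 0.1579, 0.0352]
tool_rot: [[-0.983, 0.176, 0.058], [0.175, 0.984, -0.023], [-0.061, -0.013, -0.998]]
ft_force: [0.3, -0.4, -0.9]
grip_width: 0.0286
time_s: 27.6
position: [0.4921, 0.158, 0.0339]
tool_rot: [[-0.983, 0.176, 0.058], [0.175, 0.984, -0.023], [-0.062, -0.013, -0.998]]
ft_force: [-0.0, -0.7, -0.7]
grip_width: 0.0289
```

```bash
python3 -m pendant '[[[0,0,-1.5],0,-1],[[0,0,0],0,-1],[[0,0,0],0,-1]]'; python3 -m pendant '[[[0,0,-1],0,-1],[[0,0,0],0,-1],[[0,0,0],0,-1]]'
```

```text
time_s: 27.98
position: [0.4922, 0.158, 0.0324]
tool_rot: [[-0.983, 0.176, 0.059], [0.175, 0.984, -0.023], [-0.062, -0.013, -0.998]]
ft_force: [-0.1, 0.2, -1.4]
grip_width: 0.0289
time_s: 28.35
position: [0.4922, 0.158, 0.0324]
tool_rot: [[-0.983, 0.176, 0.06], [0.175, 0.984, -0.023], [-0.063, -0.013, -0.998]]
ft_force: [0.3, -0.1, -0.0]
grip_width: 0.0287
```

```bash
python3 -m pendant '[[[0,0,0],0,0.0],[[0,0,0],0,0.4],[[0,0,0],0,0.4],[[0,0,0],0,0.4],[[0,0,20],0,0.4],[[0,0,30],0,0.4],[[0,0,40],0,0.4],[[0,0,10],0,0.4],[[0,0,0],0,0.4]]'; python3 -m pendant '[[[2,-25,0],0.007,0.4],[[5,-45,0],0.007,0.4],[[5,-45,0],0.007,0.4],[[5,-45,0],0.007,0.4],[[5,-45,0],0.007,0.4],[[5,-30,0],0.005,0.4],[[0,0,0],0,0.4],[[0,0,0],0,0.4]]'
python3 - <<'E'
from h import *
im,d,W=snap('wrist','w5.png');H=W[...,2];s=env.observe();print(s['position'],s['tool_rot'][0])
n,l,st,c=cv2.connectedComponentsWithStats(((d>0)&(H>.038)&(H<.07)).astype(np.uint8))
for i in range(1,n):
    if st[i,4]<400: continue
    p=W[l==i];r=cv2.minAreaRect((p[:,:2]*1000).astype(np.float32));print(c[i].round(),st[i,4],np.round(r[0],1),np.round(r[1],1),r[2])
E
```

```text
time_s: 29.48
position: [0.4913, 0.1579, 0.1338]
tool_rot: [[-0.983, 0.176, 0.057], [0.175, 0.984, -0.024], [-0.06, -0.013, -0.998]]
ft_force: [0.1, -0.3, -0.5]
grip_width: 0.0599
time_s: 30.48
position: [0.5139, -0.0829, 0.1226]
tool_rot: [[-0.99, 0.134, 0.04], [0.134, 0.991, -0.016], [-0.042, -0.011, -0.999]]
ft_force: [-1.1, 0.8, -0.1]
grip_width: 0.0594
[ 0.51398571 -0.08278442  0.12263268] [-0.99020895  0.13363541  0.04034619]
[593.  63.] 482 [434.6  57.8] [7.8 8.7] 26.308015823364258
[292. 243.] 10191 [ 514.3 -101.6] [ 22.4 129.9] 82.38131713867188
[565. 201.] 407 [503.4  45.8] [8.2 8.4] 32.45821762084961
```

```bash
python3 -m pendant '[[[0,-10,-20],0,0.4],[[0,-8,-20],0,0.4],[[0,0,-20],0,0.4],[[0,0,-10],0,0.4],[[0,0,0],0,0.4],[[0,0,0],0,0.4]]'
```

```text
time_s: 31.28
position: [0.5139, -0.0958, 0.051]
tool_rot: [[-0.991, 0.126, 0.041], [0.126, 0.992, -0.016], [-0.043, -0.011, -0.999]]
ft_force: [0.3, 0.8, -0.9]
grip_width: 0.0599
```

```bash
python3 -m pendant '[[[1,-5,0],-0.008,0.4],[[0,0,-12],0,0.4],[[0,0,-7],0,0.4],[[0,0,-3],0,0.4],[[0,0,0],0,0.4],[[0,0,0],0,-1],[[0,0,0],0,-1],[[0,0,0],0,-1],[[0,0,0],0,-1],[[0,0,0],0,-1],[[0,0,0],0,-1]]' 50
```

```text
time_s: 32.65
position: [0.5155, -0.1013, 0.0287]
tool_rot: [[-0.99, 0.135, 0.043], [0.134, 0.991, -0.017], [-0.045, -0.011, -0.999]]
ft_force: [-0.7, -0.2, 0.3]
grip_width: 0.0212
```

```bash
python3 -m pendant '[[[0,0,15],0,-1],[[0,0,25],0,-1],[[0,0,30],0,-1],[[0,0,25],0,-1],[[0,0,0],0,-1]]'; python3 -m pendant '[[[-3,20,0],-0.006,-1],[[-5,40,1],-0.008,-1],[[-5,40,1],-0.008,-1],[[-5,40,1],-0.008,-1],[[-5,25,1],-0.008,-1],[[0,0,0],0,-1],[[0,0,0],0,-1]]'
```

```text
time_s: 33.28
position: [0.5147, -0.101, 0.1257]
tool_rot: [[-0.99, 0.135, 0.041], [0.134, 0.991, -0.016], [-0.043, -0.011, -0.999]]
ft_force: [-0.2, -0.5, -1.1]
grip_width: 0.0212
time_s: 34.15
position: [0.4878, 0.0681, 0.122]
tool_rot: [[-0.984, 0.175, 0.03], [0.175, 0.984, -0.016], [-0.032, -0.011, -0.999]]
ft_force: [-0.2, -0.2, -0.6]
grip_width: 0.021
```

```bash
python3 -m pendant '[[[-5,9,0],0,-1],[[-4,9,-10],0,-1],[[0,0,-30],0,-1],[[0,0,-25],0,-1],[[0,0,-5],0,-1],[[0,0,0],0,-1],[[0,0,0],0,-1]]'
```

```text
time_s: 35.02
position: [0.4779, 0.0863, 0.0491]
tool_rot: [[-0.984, 0.178, 0.03], [0.178, 0.984, -0.016], [-0.032, -0.011, -0.999]]
ft_force: [-0.3, 0.2, 0.2]
grip_width: 0.0214
```

```bash
python3 -m pendant '[[[0,0,-8],0.003,-1],[[0,0,-6],0,-1],[[0,0,-3],0,-1],[[0,0,0],0,-1],[[0,0,0],0,-1]]'; python3 -m pendant '[[[0,0,-1.5],0,-1],[[0,0,0],0,-1],[[0,0,0],0,-1]]'; python3 -m pendant '[[[0,0,-1],0,-1],[[0,0,0],0,-1],[[0,0,0],0,-1]]'
```

```text
time_s: 35.65
position: [0.4785, 0.0862, 0.032]
tool_rot: [[-0.984, 0.175, 0.032], [0.175, 0.984, -0.016], [-0.035, -0.01, -0.999]]
ft_force: [0.6, -1.5, -0.8]
grip_width: 0.0209
time_s: 36.02
position: [0.4786, 0.0862, 0.0306]
tool_rot: [[-0.984, 0.175, 0.033], [0.175, 0.984, -0.016], [-0.035, -0.01, -0.999]]
ft_force: [0.7, -0.3, -0.2]
grip_width: 0.0212
time_s: 36.4
position: [0.4787, 0.0862, 0.0296]
tool_rot: [[-0.984, 0.175, 0.033], [0.175, 0.984, -0.016], [-0.035, -0.01, -0.999]]
ft_force: [-0.1, 0.4, -0.8]
grip_width: 0.0212
```

```bash
python3 -m pendant '[[[0,0,-1.2],0,-1],[[0,0,0],0,-1],[[0,0,0],0,-1],[[0,0,0],0,0.0],[[0,0,0],0,0.4],[[0,0,0],0,0.4],[[0,0,0],0,0.4],[[0,0,20],0,0.4],[[0,0,30],0,0.4],[[0,0,40],0,0.4],[[0,0,20],0,0.4],[[0,0,0],0,0.4]]'; python3 -m pendant '[[[0,-25,5],0,0.4],[[0,-45,5],0,0.4],[[0,-45,5],0,0.4],[[0,-45,5],0,0.4],[[0,-45,5],0,0.4],[[0,-45,5],0,0.4],[[0,-25,0],0,0.4],[[0,0,0],0,0.4]]'
python3 - <<'E'
from h import *
im,d,W=snap('top','t2.png');H=W[...,2]
box=np.zeros(H.shape,bool);box[185:300,110:300]=1
n,l,st,c=cv2.connectedComponentsWithStats((box&(d>0)&(H>.040)&(H<.07)).astype(np.uint8))
y=-.1736;R=np.array([[np.cos(y),-np.sin(y)],[np.sin(y),np.cos(y)]])
for i in range(1,n):
    if st[i,4]<100: continue
    p=W[l==i];q=((p[:,:2]-[.4953,.1927])@R*1000).astype(np.float32)
    r=cv2.minAreaRect(q);print(c[i].round(),'rack',np.round(r[0],1),np.round(r[1],1),r[2],np.percentile(p[:,2],[50,98]).round(4))
cv2.imwrite('pics/t2c.png',cv2.resize(im[180:300,110:300,::-1],None,fx=4,fy=4))
E
```

```text
time_s: 37.9
position: [0.4781, 0.0862, 0.1414]
tool_rot: [[-0.984, 0.175, 0.032], [0.175, 0.984, -0.016], [-0.035, -0.011, -0.999]]
ft_force: [0.2, 0.2, 1.0]
grip_width: 0.0597
time_s: 38.9
position: [0.474, -0.1962, 0.1623]
tool_rot: [[-0.985, 0.174, 0.02], [0.174, 0.985, -0.01], [-0.021, -0.007, -1.0]]
ft_force: [0.2, 0.8, 0.3]
grip_width: 0.06
[148. 242.] rack [  2.5 106.3] [ 29. 171.] 88.9634780883789 [0.053  0.0579]
[221. 253.] rack [  1.7 -35.9] [151.1  31.1] 0.011690114624798298 [0.0491 0.06  ]
[185. 246.] rack [ 3.2 36.1] [ 34.1 110.9] 88.61576843261719 [0.0515 0.0596]
[259. 257.] rack [   3.1 -108.9] [130.1  22.8] 1.111842393875122 [0.0571 0.0611]
```

View pics/t2c.png

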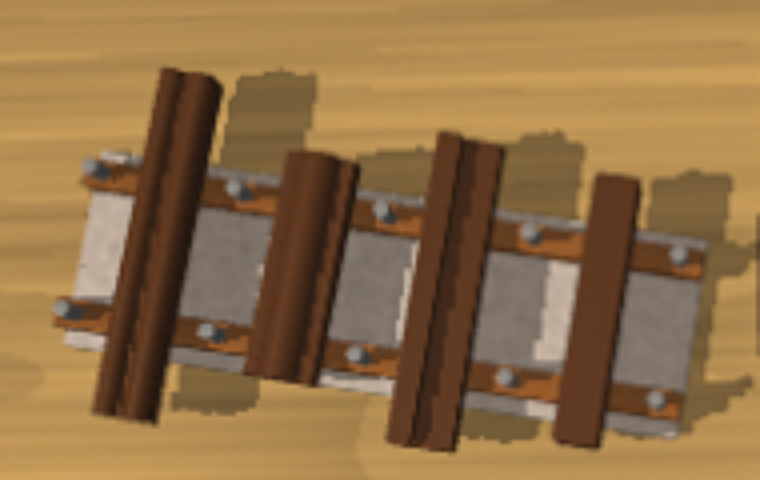

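All four offcuts lie between the dowels, each within about 3 mm and 1.4° of its bay centre, with their tops at the right heights. The arm is clear, so I'm handing in.

```bash
python3 -c "
from h import *
print(ticket.close_job())"
```

```text
the job is handed in; nothing more can be done
None
```

I moved all four offcuts from the stain board to the dowel rack in reverse order and handed the job in at about 39 s of the 99 s allowed. From left to right the board held b, c, a, d; the rack now holds d, a, c, b.

The final top-camera check, taken just before handing in, agreed with the plan:

| Offcut | Bay (mm along the row) | Measured along the row (mm) | Off the centre line (mm) |
|---|---|---|---|
| d | +108 | 106.3 | 2.5 |
| a | +36 | 36.1 | 3.2 |
| c | -36 | -35.9 | 1.7 |
| b | -108 | -108.9 | 3.1 |

- **Seating:** All four are within 1.4° of square to the rails. Their tops measured 58–61 mm above the bench, against 56–58 mm expected, so they read 2–3 mm high. I took this as within camera accuracy.
- **Set-down:** I lowered each one in small steps and let go at rail height. For d, a and c I saw contact before letting go. For b I added a last 1.2 mm step and released without a separate contact reading.
- **Drift:** The tool's tilt drifted up to about 0.075 rad during the sideways moves. I turned the tool half a turn before the third pick so that further drift would cancel, and no offcut was left visibly tilted.
- **Final state:** The gripper was open and clear of everything at hand-in. The close call gave no verdict.

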